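Weigh a jar, restock the spice carousel

TASK

Push the spice carousel round by its tabs until the red tab faces front, at the pointer, with the gold-lidded jar still in the red bay; then take the jar out and stand it gently on the middle of the spring scale's pan, without bottoming the scale, and leave it there. After that turn the carousel until the green tab faces front, and only then stand every spice tin from the worktop upright in the green bay, leaving the green tab at the pointer. Leave the flat tin standing in its yellow bay, and do not knock over or shove the pepper mill or the lemon.

Things in the scene. Friction and masses are not known exactly. Their poses are not given: they have to be found in the camera images.
- front_mark (a point): The carousel's front: a point above the fixed pointer (flat dark tongue with a white diamond tip on the worktop, 5 mm high, ending about 215 mm from the carousel's axis), 170 mm from the axis and 30 mm above the worktop. A tab faces front when it stands right over this point. The pointer aims roughly at the robot (-x), within 15 degrees.
- carousel_centre (a point): The carousel (lazy susan): round wooden tray, 300 mm across, turning about a vertical axis either way without end; slight friction (0.1 N m), it stops almost at once when no longer pushed. The point is on the axis at the level of the tray's floor, 30 mm above the worktop. Lip 6 mm above the floor; hub 36 mm across, 24 mm high.
- carousel: The turning tray; origin on the axis at its underside, 20 mm above the worktop; its -x axis points to the red tab. Three radial dividers (6 mm thick, 16 mm high above the floor, out to 143 mm from the axis) part it into three bays of 120 degrees. Seen from above, red, green, yellow follow each other anticlockwise.
- yellow_tab (a point): Yellow tab. Six radial tabs for pushing stick out of the rim every 60 degrees, to 186 mm from the axis, 8 mm thick, 20 to 48 mm above the worktop: a coloured one at the middle of each bay, a black one at the end of each divider. The point is 170 mm from the axis, 34 mm above the worktop.
- red_tab (a point): Red tab, a point on it 170 mm from the carousel's axis, 34 mm above the worktop. Its bay also has a red patch on the floor.
- green_tab (a point): Green tab, a point on it 170 mm from the carousel's axis, 34 mm above the worktop. Its bay also has a green patch on the floor and is empty at the start.
- red_bay (a point): Middle of the red bay's floor, 100 mm from the axis.
- green_bay (a point): Middle of the green bay's floor, 100 mm from the axis.
- pan_centre (a point): Centre of the top of the scale's round steel pan, 136 mm across, 80 mm above the worktop when empty; a fine dark circle 60 mm across marks its middle. The white scale body under it is fixed, 150 x 150 x 44 mm.
- scale_pan (a joint): How far the pan has sunk (m): 0 empty, sprung at 300 N/m (the jar sinks it by 4 to 9 mm), stop at 0.024.
- gold_lid_jar_mid (a point): Glass jar with a gold lid, 62 mm across (lid 59 mm, the top 11 mm), 82 mm tall, 140 to 260 g; the point is on its axis, half-way up. It starts upright in the red bay, about 90 mm from the carousel's axis.
- gold_lid_jar: The gold-lidded jar; origin at the centre of its underside, z up.
- flat_tin_mid (a point): Flat round food tin, 86 mm across, 40 mm tall, standing in the yellow bay about 85 mm from the axis; it stays there. The point is half-way up its axis.
- pepper_mill_mid (a point): Brown pepper mill, 58 mm across, 170 mm tall, a bystander; point half-way up.
- lemon_mid (a point): Lemon, 71 x 53 x 51 mm, a bystander; point at its middle.
- spice_a_mid (a point): Round steel spice tin with an orange or brown window in its lid (two or three are there; None if absent), 48 mm across, 44 mm tall, about 100 g; the point is half-way up its axis. Starts upright on the worktop in front of the scale.
- spice_a: The same tin as spice_a_mid; origin at the centre of its underside, z up.
- spice_b_mid (a point): Round steel spice tin with an orange or brown window in its lid (two or three are there; None if absent), 48 mm across, 44 mm tall, about 100 g; the point is half-way up its axis. Starts upright on the worktop in front of the scale.
- spice_b: The same tin as spice_b_mid; origin at the centre of its underside, z up.
- spice_c_mid (a point): Round steel spice tin with an orange or brown window in its lid (two or three are there; None if absent), 48 mm across, 44 mm tall, about 100 g; the point is half-way up its axis. Starts upright on the worktop in front of the scale.
- spice_c: The same tin as spice_c_mid; origin at the centre of its underside, z up.
Not all that is in view belongs to the job. What is shaped like the spice_a but purple is not meant.

How it is judged:
On the way, in this order (a step that is already met when the one before it is completed fails the run):
1. the red tab stands at the pointer, at rest, the jar upright and untouched in the red bay (horizontal distance between red_tab and front_mark below 0.02 m and angular speed of carousel below 0.08 rad/s and horizontal distance between gold_lid_jar_mid and red_bay below 0.1 m and height (world z) of gold_lid_jar_mid below 0.08 m and angle between gold_lid_jar_mid's own z axis and vertical below 0.12 rad and contact force between the fingers and gold_lid_jar below 0.1 N), for 0.2 s.
2. the jar stands on the middle of the pan, let go and at rest (horizontal distance between gold_lid_jar_mid and pan_centre below 0.015 m and angle between gold_lid_jar_mid's own z axis and vertical below 0.12 rad and z of gold_lid_jar_mid in the frame of pan_centre below 0.048 m and value of joint scale_pan above 0.0025 m and linear speed of gold_lid_jar below 0.02 m/s and contact force between the fingers and gold_lid_jar below 0.1 N), for 0.3 s.
3. the green tab stands at the pointer, at rest, with no spice tin in the green bay yet (horizontal distance between green_tab and front_mark below 0.02 m and angular speed of carousel below 0.08 rad/s and horizontal distance between each of spice_a_mid, spice_b_mid, spice_c_mid and green_bay above 0.1 m), for 0.2 s.
At the end, for the whole second after the job is handed in: Green tab within 20 mm of the front mark, at rest; jar upright, released, at rest within 15 mm of the pan's centre; every spice tin present upright on the green bay's floor (within 100 mm of its middle); flat tin upright in the yellow bay (within 130 mm of the yellow tab) (all of step 2 and horizontal distance between green_tab and front_mark below 0.02 m and angular speed of carousel below 0.08 rad/s and horizontal distance between each of spice_a_mid, spice_b_mid, spice_c_mid and green_bay below 0.1 m and angle between each of spice_a_mid, spice_b_mid, spice_c_mid's own z axis and vertical below 0.12 rad and height (world z) of spice_a_mid between 0.045 and 0.06 m and linear speed of each of spice_a, spice_b, spice_c below 0.02 m/s and height (world z) of spice_b_mid between 0.045 and 0.06 m and height (world z) of spice_c_mid between 0.045 and 0.06 m and angle between flat_tin_mid's own z axis and vertical below 0.15 rad and height (world z) of flat_tin_mid between 0.04 and 0.06 m and horizontal distance between flat_tin_mid and yellow_tab below 0.13 m); the robot touches nothing.
It fails at once if the scale is bottomed (pan pressed down by more than 21 mm) (value of joint scale_pan above 0.021 m).
It fails at once if the flat tin is tipped over or leaves the tray (angle between flat_tin_mid's own z axis and vertical above 0.5 rad or height (world z) of flat_tin_mid below 0.035 m or height (world z) of flat_tin_mid above 0.09 m).
It fails at once if the pepper mill is knocked over or shoved by more than 5 cm (angle between pepper_mill_mid's own z axis and vertical above 0.5 rad or distance of pepper_mill_mid from where it was at the start of the episode above 0.05 m).
It fails at once if the lemon is shoved by more than 6 cm (distance of lemon_mid from where it was at the start of the episode above 0.06 m).
Of spice_a, spice_b, spice_c only 2 to 3 are there at a start; the rules pass over those that are not, and their reading is None.
At some moment in a run one of spice_a, spice_b, spice_c may be knocked a few centimetres aside while the robot is not near it.
It also fails if it takes over 208 s, if anything falls off the work surface, if the arm or the gripper's body presses on something with over 40 N, if the wrist force passes 120 N, or if a joint passes its speed limit or range.

ROBOT

A 6-joint arm with a two-finger parallel gripper is mounted at the origin on a cart in front of the work surface, level with it; the furniture and walls round the work are solid. World frame = base frame: x ahead of the robot, y to its left, z up, the work surface at z = 0. Lengths are in m, angles in rad, forces in N, time in s.
With the tool pointing down it reaches from about 0.35 to 1 m from the base axis. Payload 7.1 kg.
Tool frame: the origin (TCP) lies between the finger pads; the fingertips stand 22 mm ahead of it and the grasp point (between the pads) lies 3 mm ahead of it; x points along the fingers, y is the direction in which the jaws open and shut, and the axes are right-handed (so a half turn about x gives the same grasp; the last joint's range is limited). The gripper opens to 85 mm and grips with 20 to 120 N. Pads are 22 mm wide; open, the fingers measure 114 mm over their backs; the gripper's body (76 mm by 85 mm) begins 54 mm behind the grasp point. The pads swing forward as they close: fully open they stand 13 mm farther back than shut.
Start: joints at [1.106, 0.423, 1.63, -0, 1.089, -0.019], TCP at [0.269, 0.564, 0.253] pointing down, gripper open.
Joint ranges: [-3, 3], [-0.9, 2.11], [0.09, 2.58], [-1.31, 4.45], [0.11, 2.69], [-2.54, 2.54]. Speed limits (rad/s): [2.39, 2.39, 3.01, 3.14, 3.14, 3.14].

INTERFACE

Orientations are given as a rotation vector (axis times angle).
In Python, from rig import manip gives the robot as it stands. The module is installed in compiled form; this text tells all that it offers. Calls block until the motion is done:
- manip.move_to(position, orientation): joint-space move of the TCP to a pose.
- manip.servo_line(position, orientation=None, rate=0.15): straight line of the TCP; orientation=None keeps the orientation; rate is the mean speed in m/s.
- manip.set_joints(angles): joint-space move.
- manip.command_gripper(opening, f_grip=None): finger opening in m; f_grip is the grip in N (None keeps the last); returns when the fingers have stopped.
- manip.hold(seconds).
- manip.solve_ik(position, orientation): joint angles nearest the present ones, or None.
- manip.camera(name): name is "scene" or "side" or "wrist"; returns a dict with "image" (420x560x3 uint8, red, green, blue), "fx", "fy", "cx", "cy" (pixels), "cam_to_world" (4x4, takes a point from camera to world coordinates); the wrist camera has in their place "mount" (4x4, takes a point from camera to tool coordinates, whose origin is the TCP and whose axes are the tool frame's). Camera axes: x right, y down, z forward; pixel columns grow to the right and rows downward; lengths in m; the calibration is good to about 2 mm. The wrist camera is an equidistant fisheye: a pixel r from the principal point sees the ray r / f radians off the axis. A picture is of the moment at which its call begins: read the wrist's pose just before it. There is no depth.
A pose or a line that the arm cannot do raises manip.IKError and nothing moves.
- manip.sign_off(): hands the job in, once; it reports no verdict.
Readings, each from a call of its own:
- manip.get_time(): time.
- manip.get_joint_positions(): joint angles.
- manip.get_joint_vel(): joint speeds.
- manip.get_tau(): joint torques, N m.
- manip.get_position(): TCP position.
- manip.get_ee_rot(): TCP orientation.
- manip.get_contact_force(): force on the tool from outside, world axes, zero at the start.
- manip.get_torque(): the same for the moment, N m.
- manip.get_width(): finger opening in m.
Only numpy, scipy, OpenCV 4.12 (cv2) and the standard library are available. Lean on these libraries where they do the work, as an engineer would, in place of code of your own. Each camera call takes 0.05 s, during which the arm holds its last target.

## Working session

There is one attempt and no reset: what is moved stays moved. The work goes in short steps, each a Python script; the robot and the scene stay as the last script left them, time stands still between calls to the robot, and variables do not carry over. Pictures are saved under pics/ and viewed, and the job is handed in when it is done.

```bash
ls; mkdir -p pics; python3 - <<'E'
from rig import manip
import cv2
for n in ["scene","side","wrist"]:
    c=manip.camera(n); cv2.imwrite(f"pics/{n}0.png",c["image"][:,:,::-1])
    print(n,c["fx"],c["fy"],c["cx"],c["cy"]); print(c.get("cam_to_world",c.get("mount")))
print(manip.get_time(),manip.get_position(),manip.get_ee_rot())
E
```

```text
pics
scene 466.885976668518 466.885976668518 284.1070904180276 207.1651852559438
[[ 0.77484126 -0.31014214  0.55084742 -0.17192601]
 [-0.63160327 -0.34338642  0.69509933 -1.00069208]
 [-0.02642607 -0.88650867 -0.46195676  0.72912962]
 [ 0.          0.          0.          1.        ]]
side 507.47857724406566 507.47857724406566 277.3591753000335 213.02545569091947
[[-0.8795252  -0.23603798  0.41318458 -0.0598424 ]
 [-0.47526764  0.47876694 -0.73817538  1.14487929]
 [-0.02358169 -0.84561711 -0.5332688   0.90568744]
 [ 0.          0.          0.          1.        ]]
wrist 325.19226210127806 325.19226210127806 278.48049746631773 209.83180140821972
[[-5.60084839e-04 -3.03540046e-01  9.52818517e-01 -1.20334460e-01]
 [ 9.99999474e-01 -9.89078086e-04  2.72727421e-04  2.33608464e-04]
 [ 8.59628221e-04  9.52818168e-01  3.03540440e-01 -7.86370261e-02]
 [ 0.00000000e+00  0.00000000e+00  0.00000000e+00  1.00000000e+00]]
0.15 [0.26925957 0.56357702 0.25271214] [ 0.34864179  1.54268685 -0.35053111]
```

View pics/scene0.png

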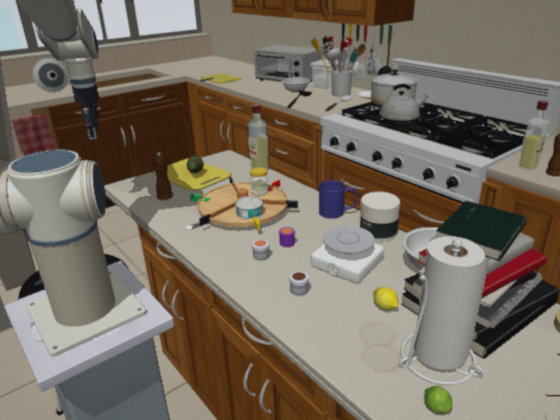

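View pics/side0.png

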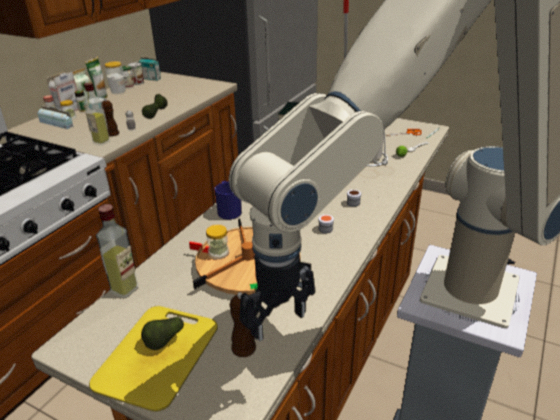

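View pics/wrist0.png

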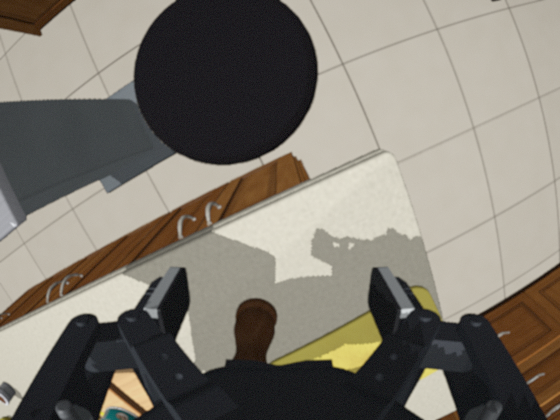

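```bash
cat > h.py <<'E'
from rig import manip
import numpy as np, cv2
from scipy.spatial.transform import Rotation as R
def proj_plane(n,u,v,z,c=None):
    c=c or manip.camera(n)
    T=np.array(c["cam_to_world"]); d=T[:3,:3]@np.array([(u-c["cx"])/c["fx"],(v-c["cy"])/c["fy"],1])
    o=T[:3,3]; return o+d*(z-o[2])/d[2]
def wpose():
    T=np.eye(4);T[:3,:3]=R.from_rotvec(manip.get_ee_rot()).as_matrix();T[:3,3]=manip.get_position();return T
def wplane(T,c,u,v,z):
    M=T@np.array(c["mount"]); x=(u-c["cx"])/c["fx"];y=(v-c["cy"])/c["fy"];r=np.hypot(x,y)+1e-9
    d=np.array([np.sin(r)*x/r,np.sin(r)*y/r,np.cos(r)]); d=M[:3,:3]@d
    o=M[:3,3]; return o+d*(z-o[2])/d[2]
def wproj(T,c,P):
    M=np.linalg.inv(T@np.array(c["mount"])); p=M[:3,:3]@np.asarray(P,float)+M[:3,3]
    th=np.arctan2(np.hypot(p[0],p[1]),p[2]);h=np.hypot(p[0],p[1])+1e-12
    return c["cx"]+c["fx"]*th*p[0]/h, c["cy"]+c["fy"]*th*p[1]/h
def proj(c,P):
    M=np.linalg.inv(np.array(c["cam_to_world"])); p=M[:3,:3]@np.asarray(P,float)+M[:3,3]
    return c["cx"]+c["fx"]*p[0]/p[2], c["cy"]+c["fy"]*p[1]/p[2]
def down(yaw):
    # tool x down; jaw axis (tool y) at angle yaw from world x
    x=np.array([0,0,-1.]);y=np.array([np.cos(yaw),np.sin(yaw),0]);z=np.cross(x,y)
    return R.from_matrix(np.c_[x,y,z]).as_rotvec()
def crop(img,x0,y0,x1,y1,s,fn):
    a=cv2.resize(img[y0:y1,x0:x1,::-1],None,fx=s,fy=s,interpolation=cv2.INTER_CUBIC);cv2.imwrite(fn,a)
E
python3 - <<'E'
from h import *
c=manip.camera("scene"); crop(c["image"],140,140,340,310,4,"pics/sc1.png")
c=manip.camera("side"); crop(c["image"],170,150,390,310,3.6,"pics/si1.png")
T=wpose(); print(T.round(3))
E
```

```text
[[-0.     0.431  0.902  0.269]
 [-0.001  0.902 -0.431  0.564]
 [-1.    -0.001 -0.     0.253]
 [ 0.     0.     0.     1.   ]]
```

View pics/sc1.png

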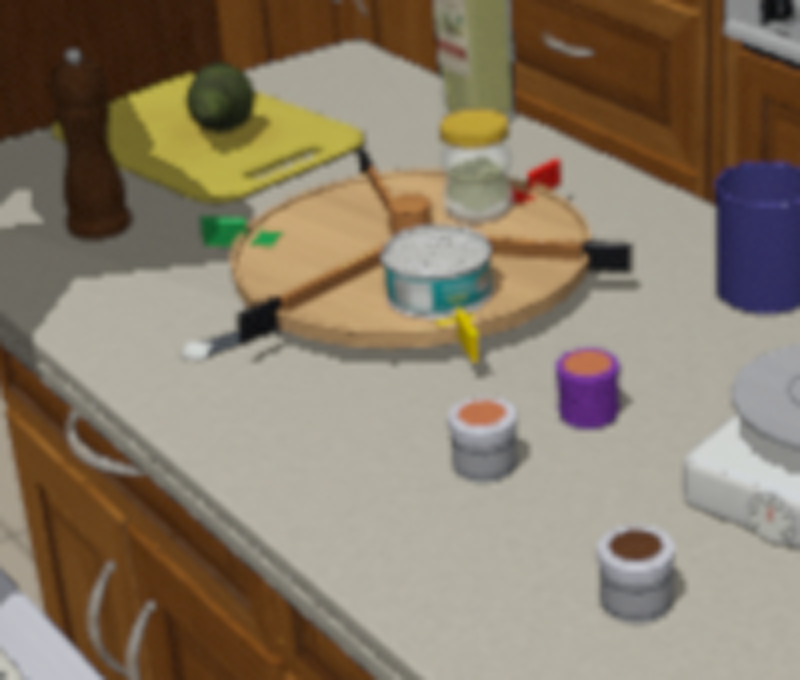

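View pics/si1.png

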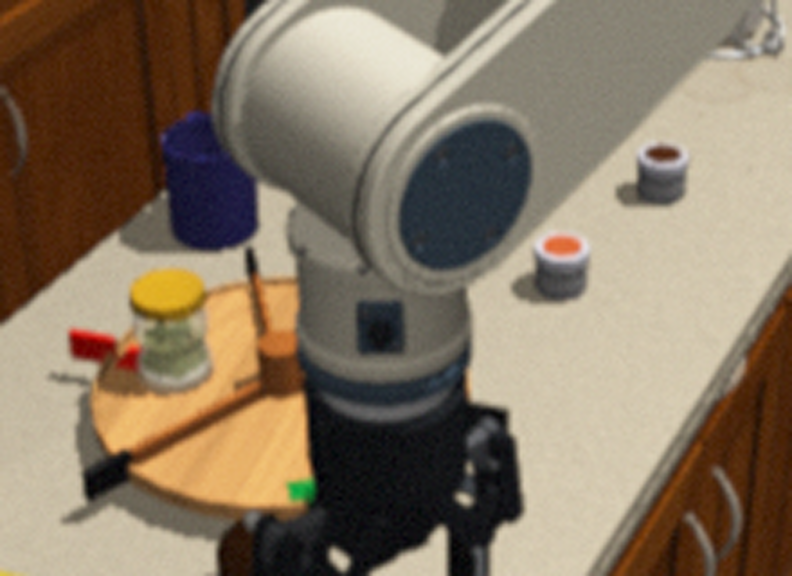

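```bash
python3 - <<'E'
from h import *
c=manip.camera("scene")
def q(n,u,v,z): print(n,proj_plane("scene",140+u/4,140+v/4,z,c).round(3))
q("hub",410,203,.054)
q("ptr tip",188,352,.005)
q("yellow tab",467,325,.048);q("green",225,225,.04);q("red",543,172,.04)
q("blackfront",258,318,.04);q("black right",610,255,.04);q("black back",365,160,.04)
q("jar lid",475,128,.112);q("flat",438,248,.07)
q("mill base",100,225,0);q("spice o",484,413,.044);q("spice brown",637,546,.044);q("purple",589,362,.044)
print("pan",proj_plane("scene",349,240,.08,c),"lemon",proj_plane("scene",387,299,.025,c))
E
```

```text
hub [0.604 0.202 0.054]
ptr tip [0.377 0.183 0.005]
yellow tab [0.522 0.008 0.048]
green [0.479 0.298 0.04 ]
red [0.745 0.2   0.04 ]
blackfront [0.416 0.137 0.04 ]
black right [0.685 0.037 0.04 ]
black back [0.642 0.33  0.04 ]
jar lid [0.662 0.183 0.112]
flat [0.556 0.091 0.07 ]
mill base [ 0.433  0.45  -0.   ]
spice o [ 0.461 -0.095  0.044]
spice brown [ 0.439 -0.282  0.044]
purple [ 0.559 -0.089  0.044]
pan [ 0.61091626 -0.28371136  0.08      ] lemon [ 0.55243467 -0.46519596  0.025     ]
```

```bash
python3 - <<'E'
from h import *
p=manip.get_position()
manip.servo_line([p[0],p[1],.45],rate=.3)
for yy in (90,-90,0):
    print(yy,manip.solve_ik([.42,.12,.5],down(np.radians(yy))))
manip.move_to([.42,.12,.5],down(np.radians(90)))
T=wpose();c=manip.camera("wrist");np.savez("w1.npz",T=T,img=c["image"]);cv2.imwrite("pics/w1.png",c["image"][:,:,::-1])
c=manip.camera("side");cv2.imwrite("pics/si2.png",c["image"][:,:,::-1])
print(manip.get_time(),manip.get_joint_positions())
E
```

```text
90 [ 2.51053109e-01 -8.03475673e-02  1.68668926e+00 -4.44089210e-16
  1.53525096e+00 -1.31974322e+00]
-90 [ 2.51053109e-01 -8.03475673e-02  1.68668926e+00 -4.44089210e-16
  1.53525096e+00  1.82184944e+00]
0 [ 2.51053109e-01 -8.03475673e-02  1.68668926e+00 -4.44089210e-16
  1.53525096e+00  2.51053109e-01]
2.9333 [ 2.52290577e-01 -7.95862151e-02  1.68651333e+00  1.33557232e-04
  1.53513446e+00 -1.31943373e+00]
```

View pics/w1.png

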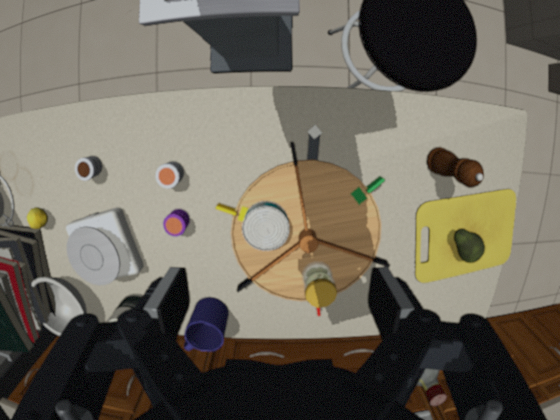

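View pics/si2.png

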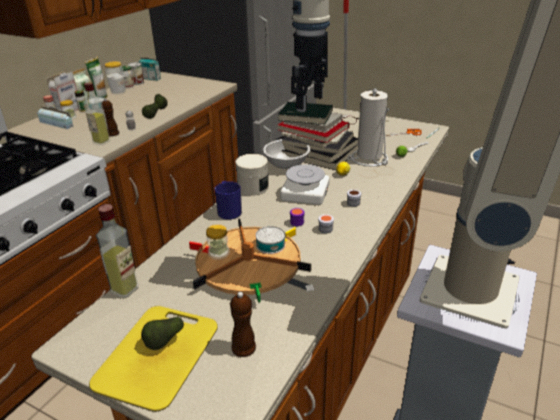

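```bash
python3 - <<'E'
from h import *
im=np.load("w1.npz")["img"]
crop(im,210,110,410,330,2.7,"pics/w1a.png")
crop(im,20,140,220,290,4,"pics/w1b.png")
E
```

```text
(no output)
```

View pics/w1a.png

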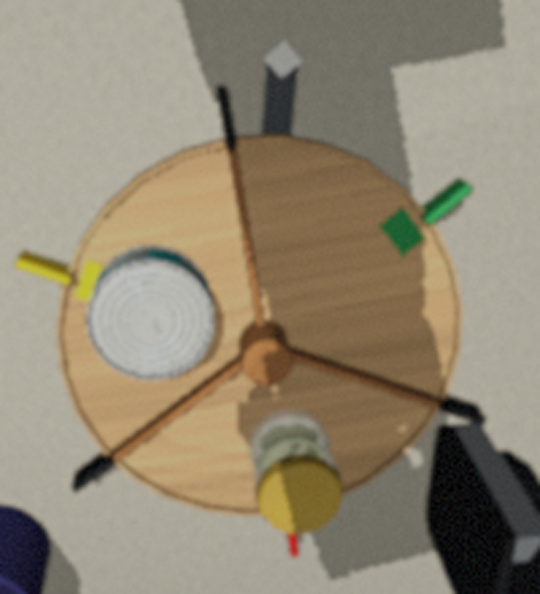

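View pics/w1b.png

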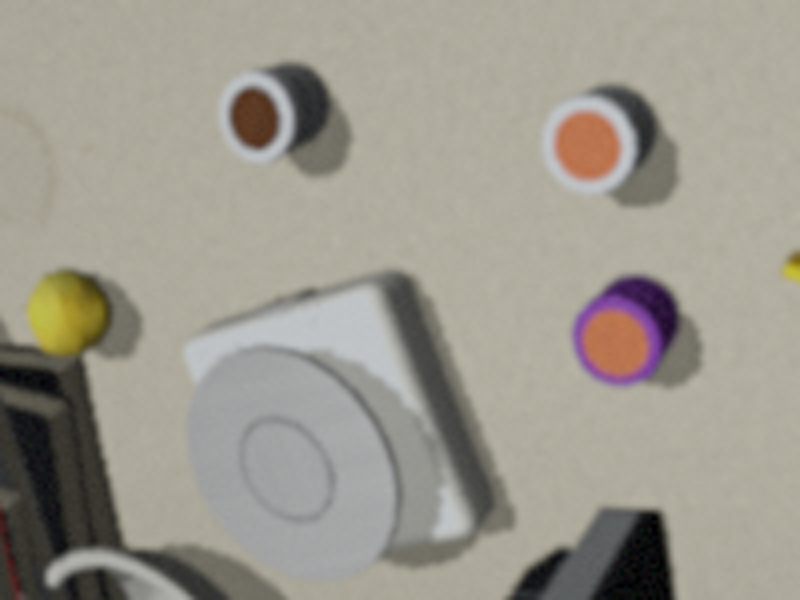

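```bash
python3 - <<'E'
from h import *
from scipy.optimize import least_squares
d=np.load("w1.npz");T=d["T"];c=manip.camera("wrist")
A=lambda u,v,z:wplane(T,c,210+u/2.7,110+v/2.7,z)
B=lambda u,v,z:wplane(T,c,20+u/4,140+v/4,z)
tabs={"kf":(222,88),"y":(18,260),"g":(470,185),"kr":(482,412),"kl":(76,483),"r":(294,555)}
P={k:A(*v,.048)[:2] for k,v in tabs.items()}
off={"r":0,"kr":60,"g":60,"kf":180,"y":240,"kl":300}
# anticlockwise from red: black, green, black, yellow, black
off={"r":0,"kr":60,"g":120,"kf":180,"y":240,"kl":300}
def f(p):
    return np.concatenate([p[:2]+p[3]*np.array([np.cos(p[2]+np.radians(off[k])),np.sin(p[2]+np.radians(off[k]))])-P[k] for k in P])
s=least_squares(f,[.6,.19,0,.186]);print(s.x,np.degrees(s.x[2]),(s.fun.reshape(-1,2)*1000).round(1))
print("hub",A(266,362,.054))
t=A(282,60,.005);t0=A(278,130,.005);print("ptr diamond",t,t0)
C=s.x[:2];print("ptr ang",np.degrees(np.arctan2(*(t[:2]-C)[::-1])),np.linalg.norm(t[:2]-C),np.degrees(np.arctan2(*(t0[:2]-C)[::-1])))
print("far tip",A(284,38,.005),np.linalg.norm(A(284,38,.005)[:2]-C))
print("flat",A(153,318,.07),"jar",A(299,495,.112))
print("brown",B(259,116,.044),"orange",B(590,144,.044),"purple",B(618,338,.044),"pan",B(286,468,.08),B(293,461,.08),"lemon",B(70,312,.03))
print("mill",wplane(T,c,440,160,.05),wplane(T,c,470,172,.165))
E
```

```text
[0.57892402 0.17718603 0.17421499 0.1821545 ] 9.98178380158019 [[-0.2  0.1]
 [-0.1 -0.2]
 [-0.8 -1.1]
 [ 4.   1.6]
 [ 1.8 -0.7]
 [-4.7  0.4]]
hub [0.59016941 0.1784507  0.054     ]
ptr diamond [0.3838371  0.18922185 0.005     ] [0.43371315 0.18730774 0.005     ]
ptr ang 176.46963292557928 0.19545783928641924 176.0127332107932
far tip [0.36828863 0.19039202 0.005     ] 0.21104896369314255
flat [0.55072171 0.09992226 0.07      ] jar [0.66467983 0.19902267 0.112     ]
brown [ 0.43749817 -0.27277773  0.044     ] orange [ 0.45817314 -0.08690621  0.044     ] purple [ 0.55489013 -0.08195373  0.044     ] pan [ 0.61662195 -0.26933803  0.08      ] [ 0.61226741 -0.26365155  0.08      ] lemon [ 0.54935344 -0.450633    0.03      ]
mill [0.42268199 0.43194009 0.05      ] [0.42282485 0.42915256 0.165     ]
```

```bash
python3 - <<'E'
from h import *
c=manip.camera("side"); crop(c["image"],170,150,370,300,4,"pics/si3.png")
c=manip.camera("scene"); crop(c["image"],180,160,400,310,3.6,"pics/sc3.png")
E
```

```text
(no output)
```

View pics/si3.png

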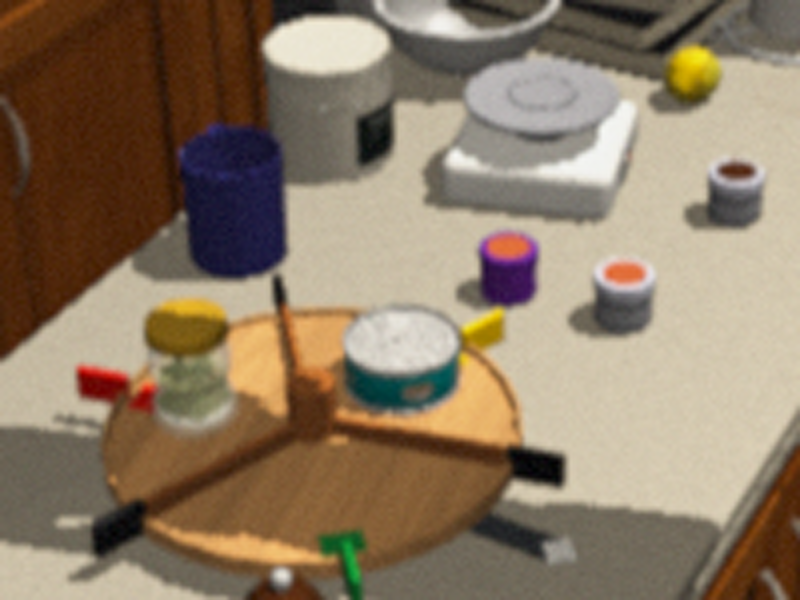

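View pics/sc3.png

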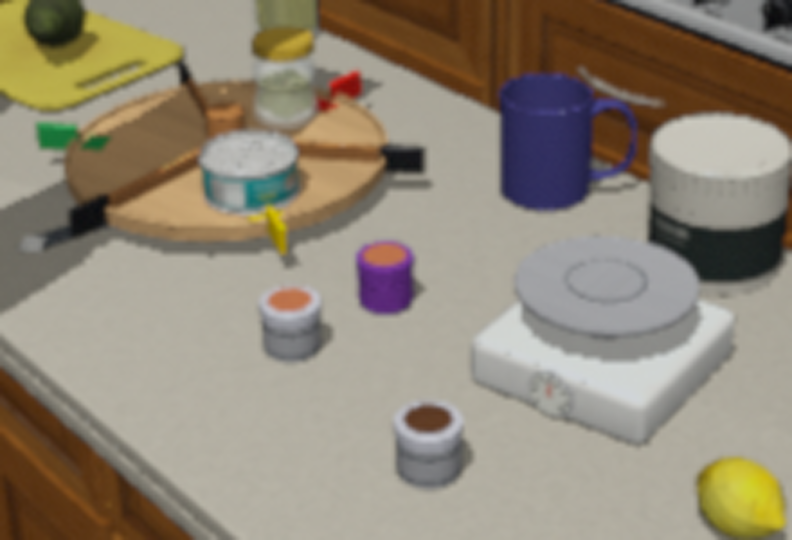

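```bash
python3 - <<'E'
from h import *
cs=manip.camera("side");cc=manip.camera("scene")
S=lambda u,v,z:proj_plane("side",170+u/4,150+v/4,z,cs).round(4)[:2]
C=lambda u,v,z:proj_plane("scene",180+u/3.6,160+v/3.6,z,cc).round(4)[:2]
for n,s,k,z in [("orange",(625,274),(290,302),.044),("brown",(737,173),(429,419),.044),("purple",(509,247),(386,256),.044),("pan",(543,93),(606,281),.08),
 ("flat",(402,340),(249,156),.07),("jar",(187,326),(283,43),.112),("hubtop",(312,380),(224,113),.054),("diamond",(558,549),(37,243),.005)]:
    print(n,"side",S(*s,z),"scene",C(*k,z))
d=np.load("w1.npz");print(d["T"].round(3)); print(manip.get_position())
E
```

```text
orange side [ 0.4558 -0.0872] scene [ 0.4577 -0.0965]
brown side [ 0.4346 -0.2725] scene [ 0.439  -0.2815]
purple side [ 0.5544 -0.0827] scene [ 0.5571 -0.0919]
pan side [ 0.6145 -0.2697] scene [ 0.6167 -0.2757]
flat side [0.5488 0.1016] scene [0.5494 0.0843]
jar side [0.6609 0.2059] scene [0.662  0.1837]
hubtop side [0.5939 0.1544] scene [0.6009 0.1989]
diamond side [0.3819 0.1897] scene [0.3861 0.1794]
[[-0.001 -0.     1.     0.42 ]
 [ 0.     1.     0.     0.12 ]
 [-1.     0.    -0.001  0.5  ]
 [ 0.     0.     0.     1.   ]]
[0.42000703 0.12029689 0.49991996]
```

```bash
cat >> h.py <<'E'
C0=np.array([.579,.177])
def arcpos(phi,r,z): return [C0[0]+r*np.cos(np.radians(phi)),C0[1]+r*np.sin(np.radians(phi)),z]
def sweep(a,b,r=.174,z=.052,rate=.08,yo=-180,step=10):
    n=max(1,int(np.ceil(abs(b-a)/step)))
    for p in np.linspace(a,b,n+1)[1:]:
        manip.servo_line(arcpos(p,r,z),down(np.radians(p+yo)),rate=rate)
        f=manip.get_contact_force()
        if np.linalg.norm(f[:2])>15: print("force",p,f); break
    print("sweep end",p,manip.get_contact_force().round(1),manip.get_time())
E
python3 - <<'E'
from h import *
manip.command_gripper(0,f_grip=20)
manip.move_to(arcpos(112,.174,.25),down(np.radians(112-180)))
print(manip.get_joint_positions(),manip.get_width())
manip.servo_line(arcpos(112,.174,.052),rate=.15)
print(manip.get_contact_force())
sweep(112,150,yo=-180)
c=manip.camera("side");cv2.imwrite("pics/si4.png",c["image"][:,:,::-1])
print(manip.get_joint_positions())
E
```

```text
[5.62761699e-01 4.12161122e-01 1.65497660e+00 5.82599605e-06
 1.07404699e+00 1.74941358e+00] -4.99959883747513e-05
[0.03770546 0.11649042 0.9457233 ]
sweep end 150.0 [0.6 0.3 0.2] 10.0417
[5.28987323e-01 5.83181327e-01 1.99446014e+00 9.58412402e-05
 5.62504490e-01 1.05418787e+00]
```

View pics/si4.png

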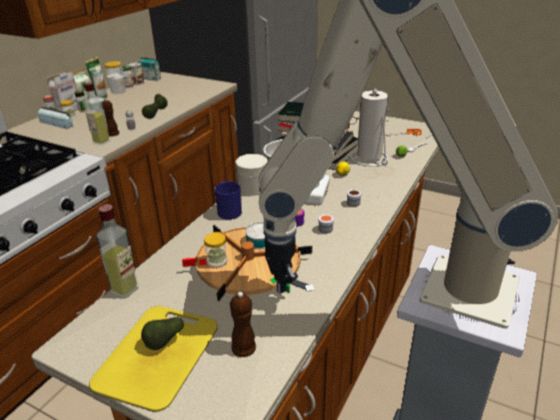

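Contact is made and the carousel turns gently (green tab by the fingers, jar upright). Continue.

```bash
python3 - <<'E'
from h import *
sweep(150,284,rate=.09)
p=manip.get_position();print(manip.get_joint_positions())
T=wpose();c=manip.camera("wrist");np.savez("w2.npz",T=T,img=c["image"]);cv2.imwrite("pics/w2.png",c["image"][:,:,::-1])
c=manip.camera("side");crop(c["image"],150,130,390,310,3.3,"pics/si5.png")
E
```

```text
sweep end 284.0 [ 0.5 -0.3 -1.1] 16.7417
[-5.93739210e-03  6.90915762e-01  1.73051376e+00 -5.62056367e-06
  7.21443518e-01 -1.81891046e+00]
```

View pics/w2.png

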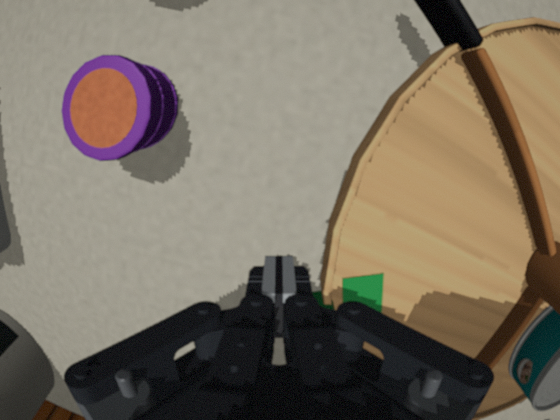

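View pics/si5.png

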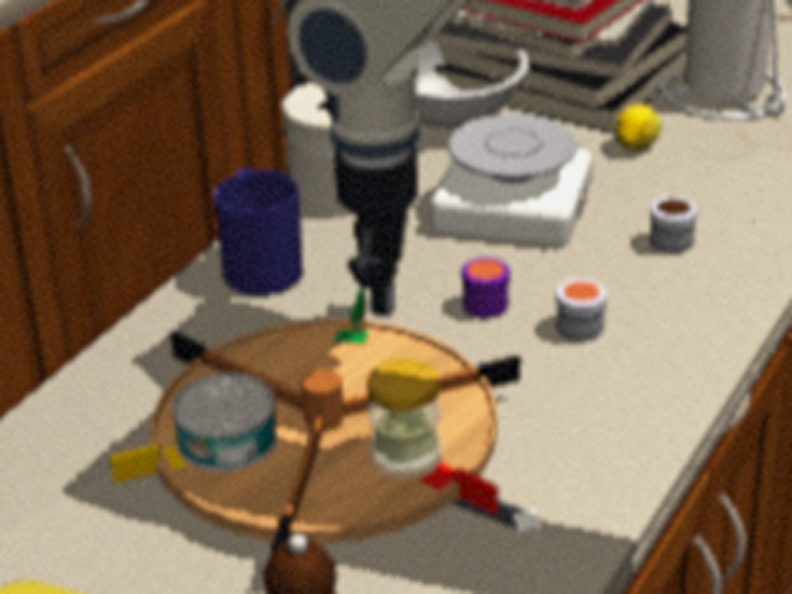

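```bash
python3 - <<'E'
from h import *
cs=manip.camera("side")
for n,u,v in [("red",496,484),("kr",519,358),("kl",172,333),("yel",112,455)]:
    p=proj_plane("side",150+u/3.3,130+v/3.3,.048,cs)[:2]-C0; print(n,np.degrees(np.arctan2(p[1],p[0])),np.hypot(*p))
p=proj_plane("side",150+520/3.3,130+517/3.3,.005,cs)[:2]-C0;print("ptr",np.degrees(np.arctan2(p[1],p[0])),np.hypot(*p))
E
```

```text
red 170.18724708046508 0.18099986452829941
kr -131.45486890590658 0.18035458638913832
kl -9.289280423553166 0.18399864084559572
yel 49.11233237624706 0.1848868591754518
ptr 176.14093846645977 0.19184870772958332
```

```bash
python3 - <<'E'
from h import *
sweep(284,290.5,rate=.04)
manip.hold(.4)
# back off then up
sweep(290.5,286,rate=.06)
p=manip.get_position();manip.servo_line([p[0],p[1],.3],rate=.3)
manip.move_to([.35,.18,.35],down(np.radians(90)))
manip.hold(.1)
T=wpose();c=manip.camera("wrist");np.savez("w3.npz",T=T,img=c["image"]);cv2.imwrite("pics/w3.png",c["image"][:,:,::-1])
c=manip.camera("side");crop(c["image"],150,130,390,310,3.3,"pics/si6.png")
print(manip.get_time())
E
```

```text
sweep end 290.5 [ 0.9  0.1 -0.3] 17.5333
sweep end 286.0 [ 1.3 -0.2  1. ] 18.3083
20.7333
```

View pics/w3.png

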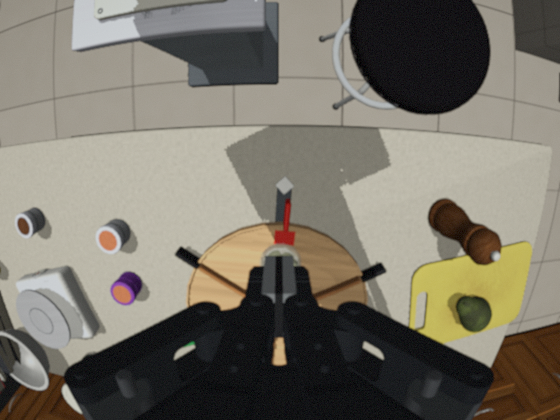

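View pics/si6.png

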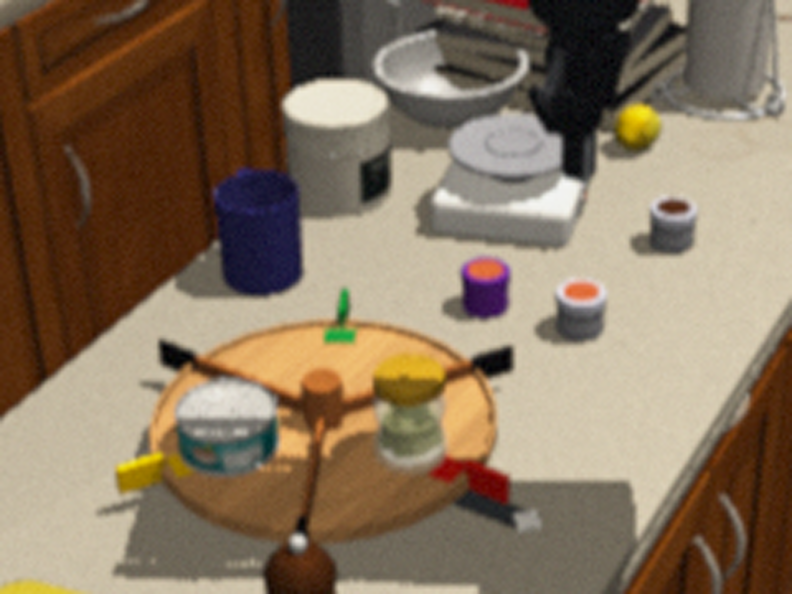

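```bash
python3 - <<'E'
from h import *
cs=manip.camera("side")
for n,u,v in [("red",508,485),("kr",512,348),("kl",161,344),("yel",117,463)]:
    p=proj_plane("side",150+u/3.3,130+v/3.3,.048,cs)[:2]-C0; print(n,np.degrees(np.arctan2(p[1],p[0])),np.hypot(*p))
print("jar side",proj_plane("side",150+411/3.3,130+376/3.3,.112,cs))
d=np.load("w3.npz");T=d["T"];c=manip.camera("wrist");crop(d["img"],230,160,340,260,6,"pics/w3a.png")
for n,u,v,z in [("red",288,199,.048),("kr",179,251,.048),("kl",383,266,.048),("ptr",284.5,186,.005)]:
    p=wplane(T,c,u,v,z)[:2]-C0; print(n,np.degrees(np.arctan2(p[1],p[0])),np.hypot(*p))
E
```

```text
red 171.6067038098742 0.1894860338216523
kr -126.18549656777661 0.18139835359543466
kl -3.384215189897586 0.1804760831411827
yel 52.86707643261248 0.18365454319368354
jar side [0.48817357 0.18594496 0.112     ]
red 175.0179552766012 0.1881022025730082
kr -127.11281518913412 0.1799025573234888
kl 117.08008103298594 0.1814211590553985
ptr 176.3728384084526 0.19551626833125935
```

View pics/w3a.png

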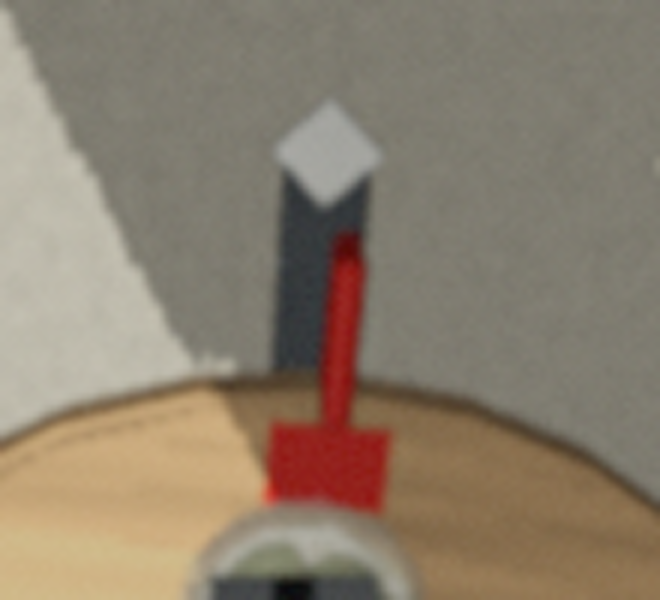

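```bash
python3 - <<'E'
from h import *
manip.command_gripper(.085)
manip.move_to([.488,.187,.30],down(np.radians(90)))
T=wpose();c=manip.camera("wrist");np.savez("w4.npz",T=T,img=c["image"]);cv2.imwrite("pics/w4.png",c["image"][:,:,::-1])
print(wproj(T,c,[.488,.187,.112]))
c=manip.camera("scene");crop(c["image"],140,140,340,290,4,"pics/sc4.png")
E
```

```text
(np.float64(278.0807490550251), np.float64(191.38994921728468))
```

View pics/w4.png

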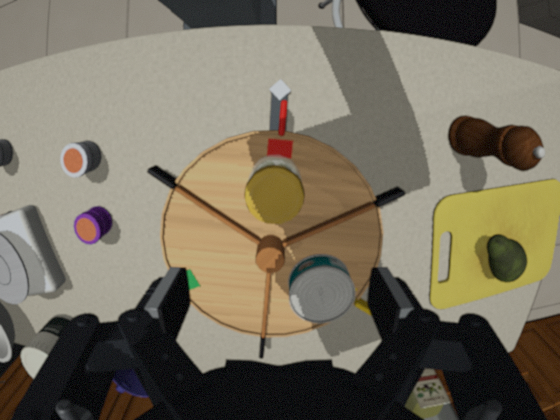

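View pics/sc4.png

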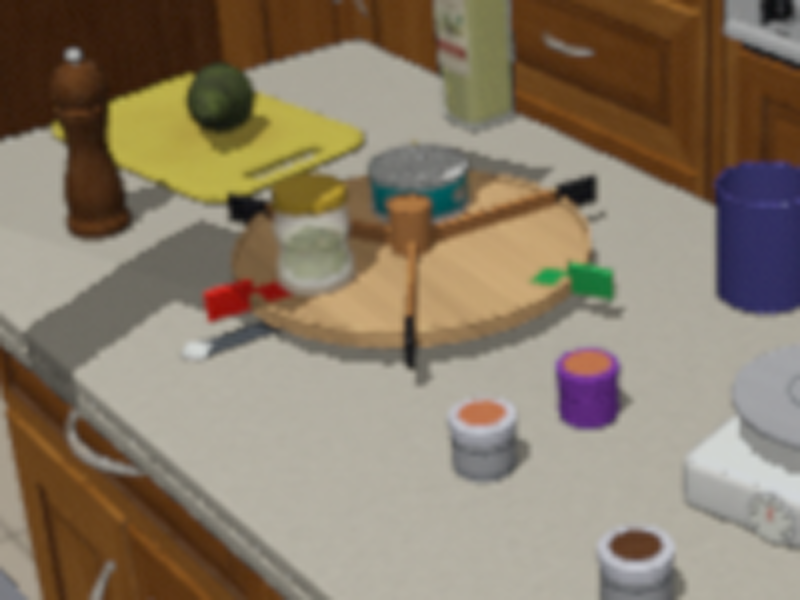

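```bash
python3 - <<'E'
from h import *
manip.servo_line([.489,.185,.30],down(np.radians(90)),rate=.2)
manip.servo_line([.489,.185,.082],rate=.15)
print(manip.get_contact_force().round(2))
manip.command_gripper(.05,f_grip=30)
print(manip.get_width(),manip.get_contact_force().round(2),manip.get_position())
manip.servo_line([.489,.185,.25],rate=.15)
manip.hold(.3)
print(manip.get_width(),manip.get_contact_force().round(2),manip.get_time())
c=manip.camera("side");crop(c["image"],150,130,390,310,3.3,"pics/si7.png")
T=wpose();c=manip.camera("wrist");np.savez("w5.npz",T=T,img=c["image"]);cv2.imwrite("pics/w5.png",c["image"][:,:,::-1])
E
```

```text
[ 0.83 -0.35  1.04]
0.059919942119619825 [-1.23 -0.53  6.59] [0.48938673 0.18510575 0.08293557]
0.05976079216384469 [ 0.2  -0.77 -2.1 ] 26.1333
```

View pics/w5.png

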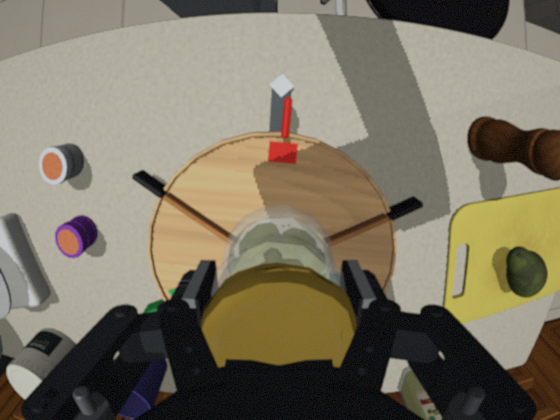

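View pics/si7.png

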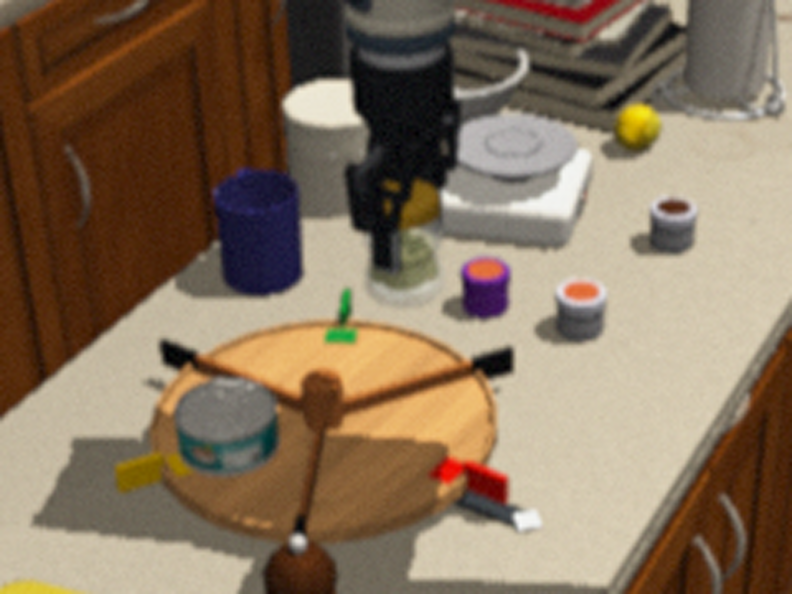

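```bash
python3 - <<'E'
from h import *
manip.move_to([.60,-.13,.30],down(np.radians(90)))
manip.hold(.2)
T=wpose();c=manip.camera("wrist");np.savez("w6.npz",T=T,img=c["image"]);crop(c["image"],0,60,260,260,3,"pics/w6.png")
print(wproj(T,c,[.6145,-.269,.08]),manip.get_contact_force())
E
```

```text
(np.float64(154.62714349684404), np.float64(196.86343116644628)) [-0.07882098 -0.42714714 -1.93366241]
```

View pics/w6.png

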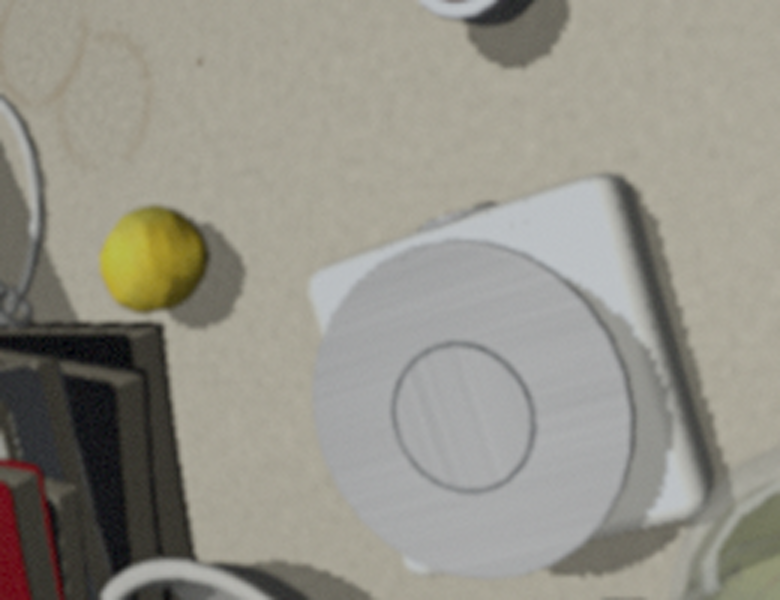

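```bash
python3 - <<'E'
from h import *
manip.servo_line([.616,-.269,.30],rate=.2)
manip.servo_line([.616,-.269,.142],rate=.12)
manip.hold(.3)
f0=np.array(manip.get_contact_force());print(f0.round(2),manip.get_position())
z=.136
while z>.118:
    manip.servo_line([.616,-.269,z],rate=.02);manip.hold(.15)
    f=np.array(manip.get_contact_force());print(round(z,4),f.round(2))
    if f[2]-f0[2]>1.2: break
    z-=.0015
c=manip.camera("side");crop(c["image"],230,110,390,230,5,"pics/si8.png")
E
```

```text
[-0.03 -0.56 -2.54] [ 0.61611893 -0.26906224  0.14238509]
0.136 [-0.81  0.18 -2.17]
0.1345 [-0.27 -0.3  -1.1 ]
```

View pics/si8.png

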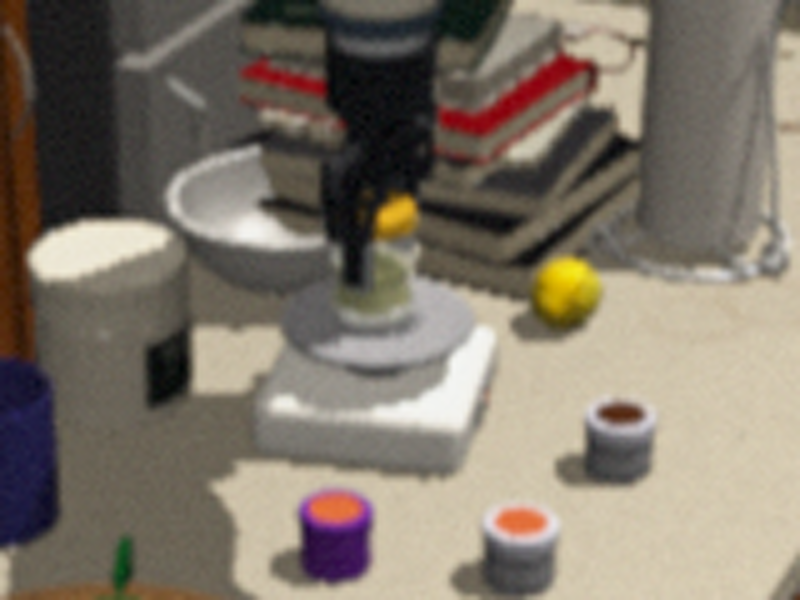

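```bash
python3 - <<'E'
from h import *
def fz():
    a=[]
    for _ in range(6):
        manip.hold(.03);a.append(manip.get_contact_force()[2])
    return np.mean(a)
for z in (.1330,.1315,.130,.1285,.127):
    manip.servo_line([.616,-.269,z],rate=.02)
    f=fz();print(z,manip.get_position()[2].round(4),round(f,2))
    if f>.0: break
E
```

```text
0.133 0.133 -2.18
0.1315 0.1315 -2.21
0.13 0.13 -1.7
0.1285 0.1286 -1.4
0.127 0.127 -0.78
```

```bash
python3 - <<'E'
from h import *
manip.servo_line([.616,-.269,.1255],rate=.02)
manip.hold(.2)
w=manip.get_width()
for o in (.064,.068,.074,.085):
    manip.command_gripper(o); 
manip.hold(.5)
print(manip.get_contact_force().round(2),manip.get_time())
manip.servo_line([.616,-.269,.30],rate=.12)
manip.move_to([.55,-.13,.33],down(np.radians(90)))
manip.hold(.1)
T=wpose();c=manip.camera("wrist");np.savez("w7.npz",T=T,img=c["image"]);crop(c["image"],0,40,300,280,2.6,"pics/w7.png")
c=manip.camera("side");crop(c["image"],230,110,390,230,5,"pics/si9.png")
print(manip.get_time())
E
```

```text
[-0.8   0.8   0.44] 35.5667
38.05
```

View pics/w7.png

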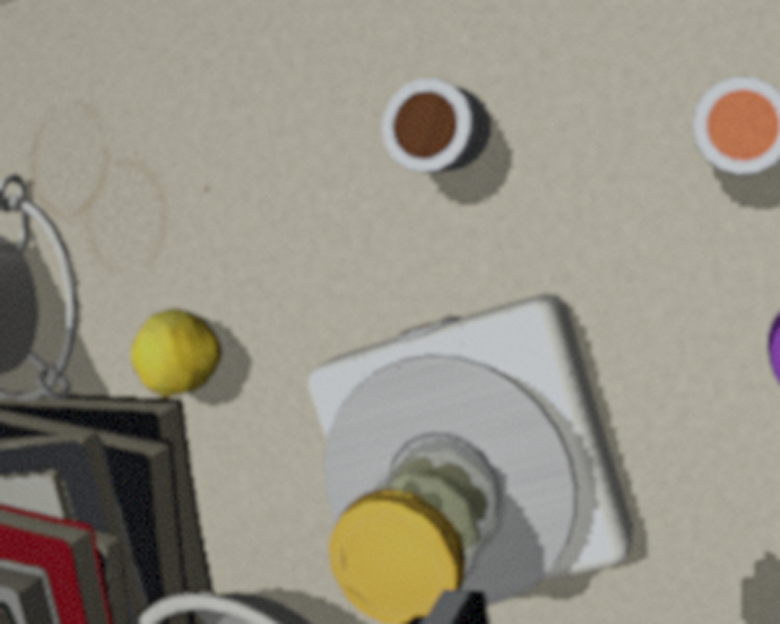

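View pics/si9.png

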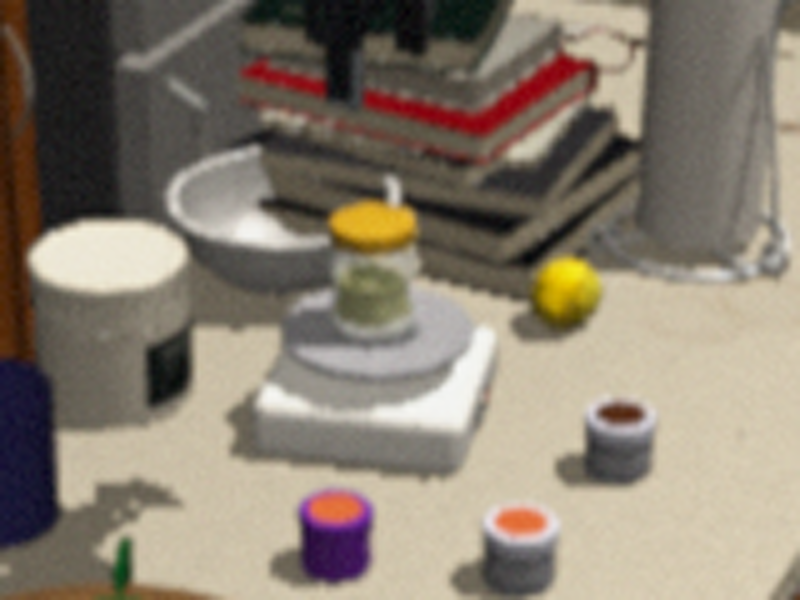

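```bash
python3 - <<'E'
from h import *
d=np.load("w7.npz");T=d["T"];c=manip.camera("wrist");W=lambda u,v,z:wplane(T,c,u/2.6,40+v/2.6,z).round(4)
print("lid",W(397,557,.155),"brown",W(427,125,.044),"orange",W(742,125,.044))
cs=manip.camera("side");print("lid side",proj_plane("side",230+374/5,110+222/5,.155,cs),"pan side",proj_plane("side",230+379/5,110+331/5,.073,cs))
print("expected px lid",wproj(T,c,[.616,-.269,.155]))
E
```

```text
lid [ 0.6152 -0.2633  0.155 ] brown [ 0.4387 -0.2753  0.044 ] orange [ 0.4453 -0.1215  0.044 ]
lid side [ 0.61530171 -0.26279481  0.155     ] pan side [ 0.61059925 -0.26200722  0.073     ]
expected px lid (np.float64(147.9889372392334), np.float64(254.6989029920004))
```

```bash
python3 - <<'E'
from h import *
manip.command_gripper(0)
manip.move_to(arcpos(262,.174,.25),down(np.radians(82)))
manip.servo_line(arcpos(262,.174,.052),rate=.15)
sweep(262,121.5,rate=.09)
manip.hold(.3)
sweep(121.5,126,rate=.06)
p=manip.get_position();manip.servo_line([p[0],p[1],.3],rate=.3)
manip.command_gripper(.085)
manip.move_to([.42,.08,.45],down(np.radians(90)))
manip.hold(.1)
T=wpose();c=manip.camera("wrist");np.savez("w8.npz",T=T,img=c["image"]);cv2.imwrite("pics/w8.png",c["image"][:,:,::-1])
crop(c["image"],200,70,420,240,3.6,"pics/w8a.png")
c=manip.camera("side");crop(c["image"],150,130,390,310,3.3,"pics/si10.png")
print(manip.get_time())
E
```

```text
sweep end 121.5 [-0.4  0.4  0.3] 48.0583
sweep end 126.0 [-0.2  0.2 -0. ] 48.7333
53.1667
```

View pics/w8.png

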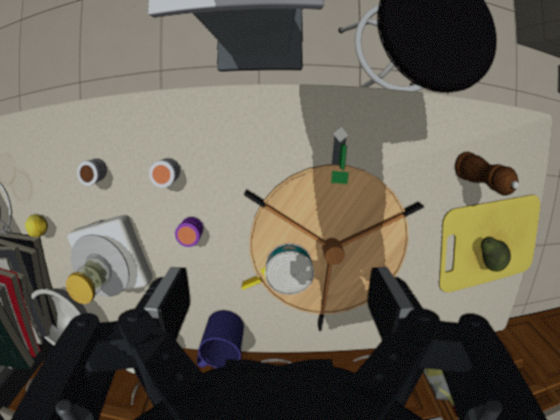

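View pics/w8a.png

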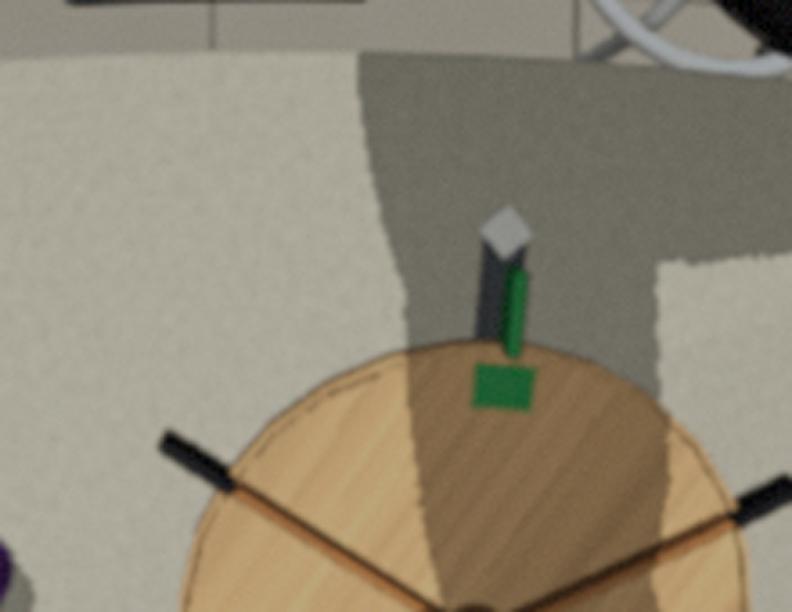

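View pics/si10.png

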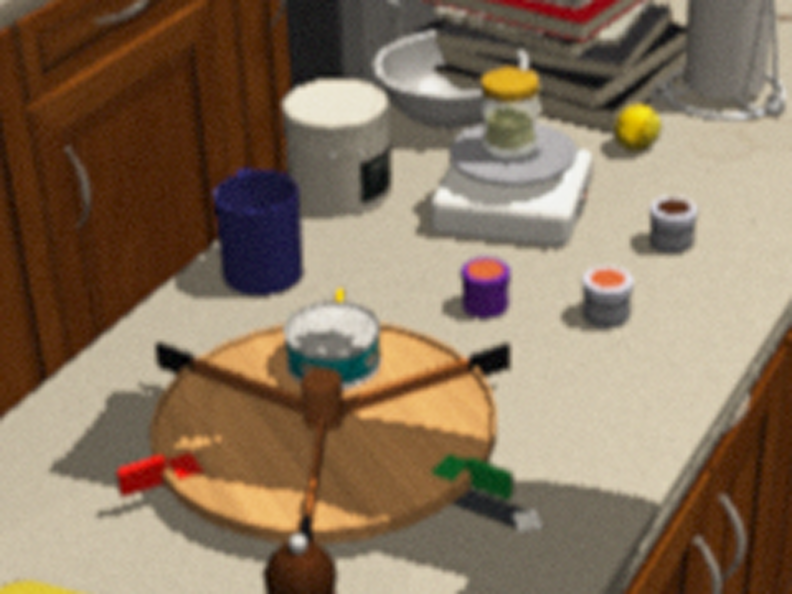

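```bash
python3 - <<'E'
from h import *
d=np.load("w8.npz");T=d["T"];c=manip.camera("wrist")
print("orange",wplane(T,c,163,174,.044),"brown",wplane(T,c,90,172.5,.044))
manip.move_to([.445,-.121,.22],down(0.))
manip.hold(.1)
T=wpose();c=manip.camera("wrist");cv2.imwrite("pics/w9.png",c["image"][:,:,::-1]);np.savez("w9.npz",T=T,img=c["image"])
print(wproj(T,c,[.445,-.121,.044]),manip.get_joint_positions())
E
```

```text
orange [ 0.44441809 -0.1174052   0.044     ] brown [ 0.43634413 -0.26782885  0.044     ]
(np.float64(278.0629471702664), np.float64(193.79683916500156)) [-2.89940327e-01  2.29418137e-01  2.00836284e+00  4.87233961e-05
  9.01893357e-01 -2.91855978e-01]
```

View pics/w9.png

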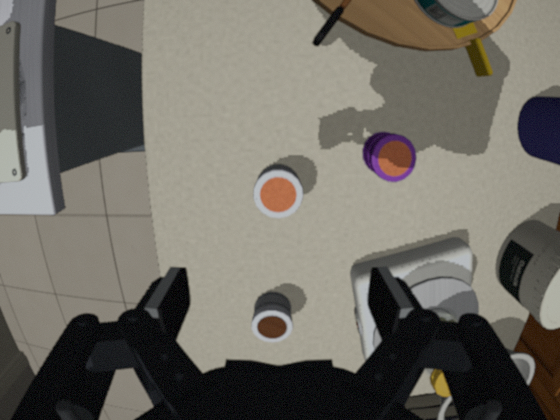

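```bash
cat >> h.py <<'E'
def pick(x,y,yaw=0.):
    manip.servo_line([x,y,.12],down(yaw),rate=.2)
    manip.servo_line([x,y,.030],rate=.12)
    manip.command_gripper(.035,f_grip=25)
    print("grip",manip.get_width(),manip.get_position().round(4),manip.get_contact_force().round(1))
    z=manip.get_position()[2]
    manip.servo_line([x,y,.16],rate=.2);manip.hold(.1)
    print("lift",manip.get_width()); return z
def place(phi,r,zg,yaw,open=.062):
    p=arcpos(phi,r,0)
    manip.move_to([p[0],p[1],.16],down(yaw))
    manip.servo_line([p[0],p[1],zg+.045],rate=.2)
    manip.servo_line([p[0],p[1],zg+.0312],rate=.03)
    print("place",manip.get_contact_force().round(1),manip.get_width())
    manip.command_gripper(open);manip.hold(.2)
    manip.servo_line([p[0],p[1],.16],rate=.15)
E
python3 - <<'E'
from h import *
d=np.load("w9.npz");c=manip.camera("wrist");print("brown",wplane(d["T"],c,272,324,.044))
z=pick(.445,-.121)
place(194,.10,z,np.radians(-2))
c=manip.camera("side");crop(c["image"],150,130,390,310,3.3,"pics/si11.png")
print(manip.get_time())
E
```

```text
brown [ 0.43821592 -0.27268448  0.044     ]
grip 0.04747158893874144 [ 0.4454 -0.1211  0.0306] [-0.3  1.   6. ]
lift 0.0472601927568993
place [ 0.9 -0.7 -0.7] 0.04756484598551407
61.075
```

View pics/si11.png

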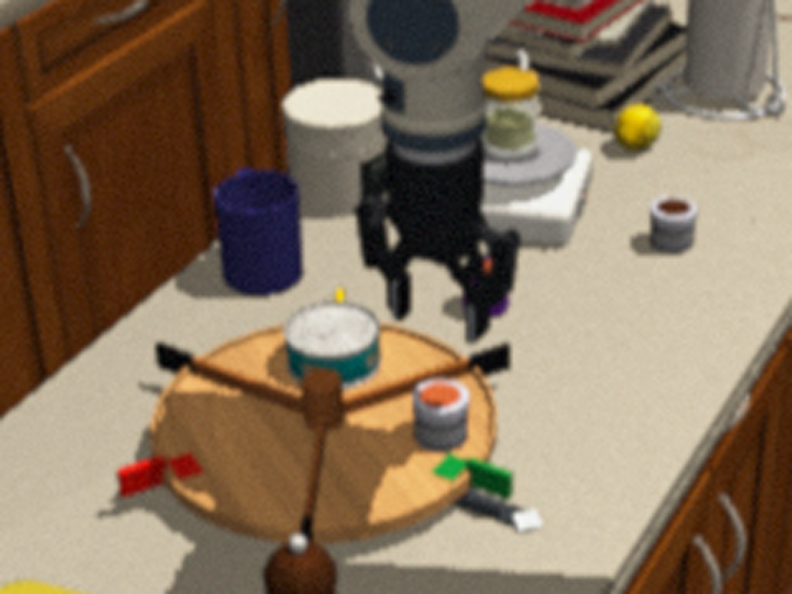

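Orange tin stands upright in the green bay; the green tab is still at the pointer. Now the brown one, with a look from above first.

```bash
python3 - <<'E'
from h import *
manip.command_gripper(.085)
manip.move_to([.438,-.272,.22],down(0.));manip.hold(.1)
T=wpose();c=manip.camera("wrist");cv2.imwrite("pics/w10.png",c["image"][:,:,::-1]);np.savez("w10.npz",T=T,img=c["image"])
print(wproj(T,c,[.438,-.272,.044]))
E
```

```text
(np.float64(278.93489322517195), np.float64(194.75334596423127))
```

View pics/w10.png

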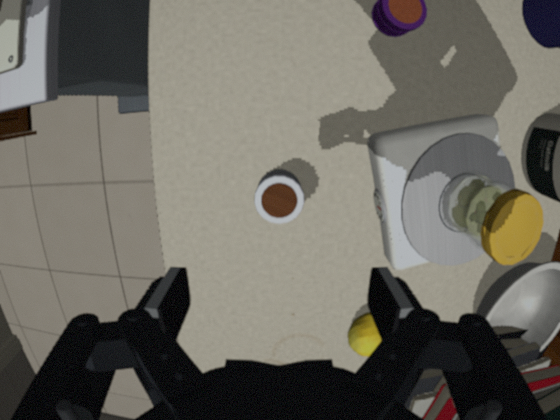

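```bash
python3 - <<'E'
from h import *
z=pick(.438,-.2745)
place(152,.10,z,np.radians(-10))
manip.move_to([.40,-.05,.45],down(np.radians(90)));manip.hold(.3)
T=wpose();c=manip.camera("wrist");cv2.imwrite("pics/w11.png",c["image"][:,:,::-1]);np.savez("w11.npz",T=T,img=c["image"])
crop(c["image"],260,90,500,270,3.3,"pics/w11a.png")
c=manip.camera("side");crop(c["image"],150,130,390,310,3.3,"pics/si12.png")
c=manip.camera("scene");crop(c["image"],140,140,410,340,2.9,"pics/sc12.png")
print(manip.get_time())
E
```

```text
grip 0.04751064251832607 [ 0.4384 -0.2747  0.0307] [-0.5 -0.   5.5]
lift 0.04732029633705431
place [ 0.3  0.4 -0.9] 0.04751419526586603
72.775
```

View pics/w11a.png

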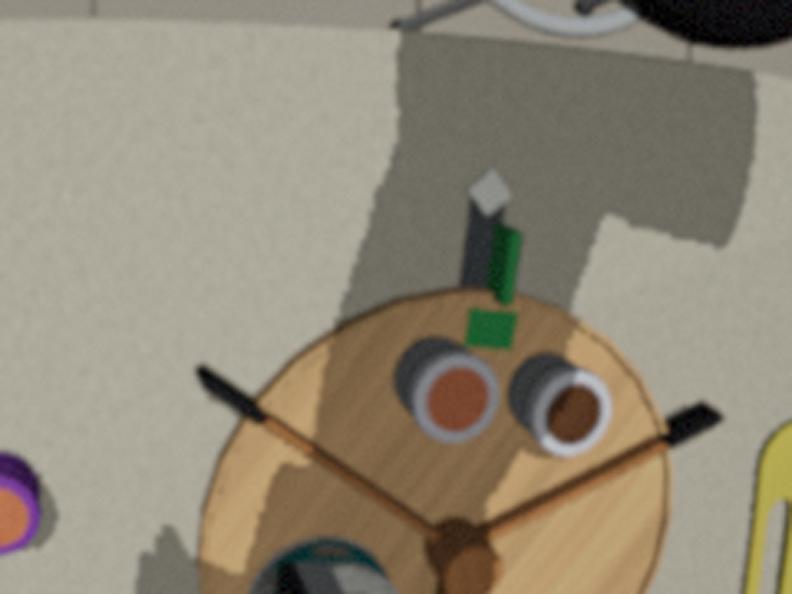

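View pics/si12.png

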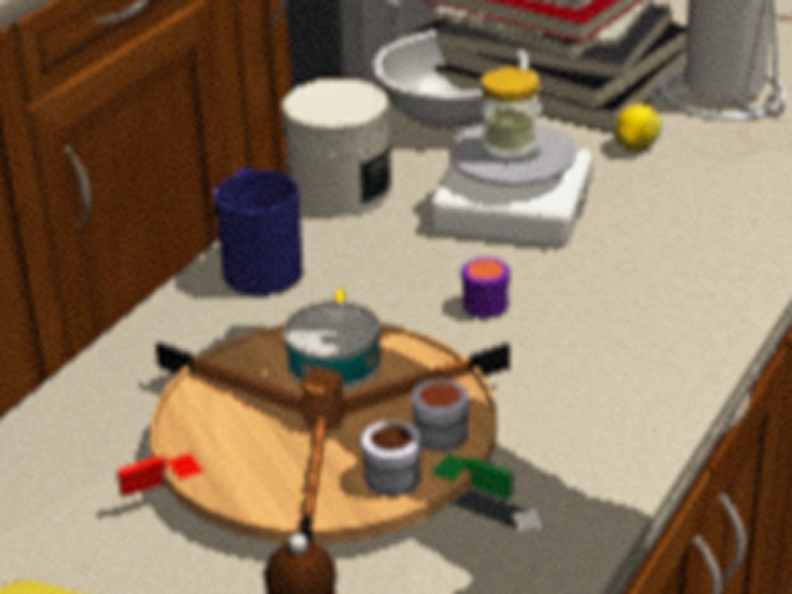

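View pics/sc12.png

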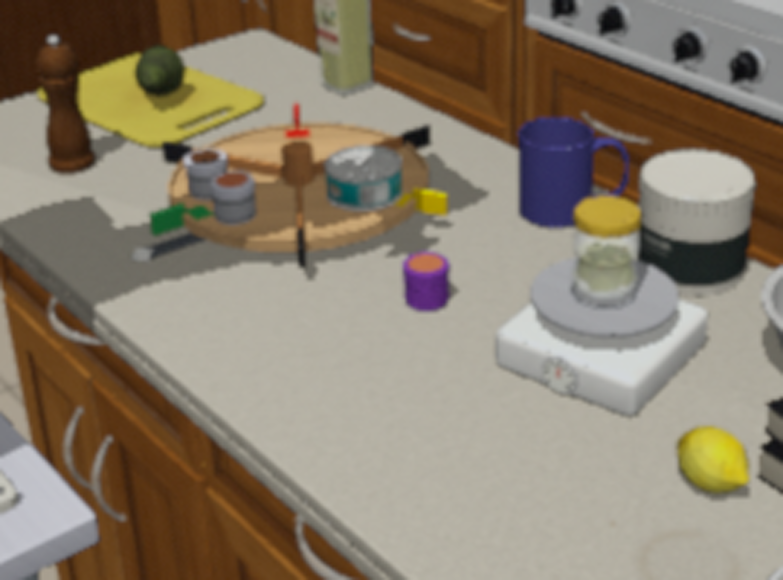

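View pics/w11.png

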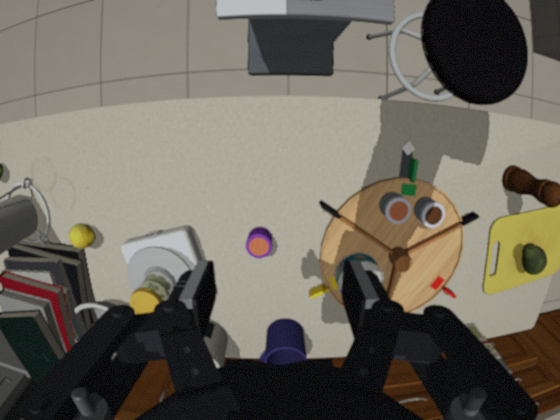

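```bash
python3 - <<'E'
from h import *
d=np.load("w11.npz");T=d["T"];c=manip.camera("wrist");W=lambda u,v,z:wplane(T,c,260+u/3.3,90+v/3.3,z)[:2]
kl,kr,g,pt=W(199,370,.048),W(720,412,.048),W(513,230,.048),W(491,193,.005)
for p in (kl,kr,g,pt):
    q=p-C0;print(np.degrees(np.arctan2(q[1],q[0])),np.hypot(*q))
fm=C0+.17*(pt-C0)/np.hypot(*(pt-C0));gt=C0+.17*(g-C0)/np.hypot(*(g-C0));print("offset",np.hypot(*(fm-gt)))
gb=C0+.1*(g-C0)/np.hypot(*(g-C0))
for p in (W(456,395,.074),W(572,411,.074)): print("tin",p,np.hypot(*(p-gb)))
E
```

```text
-123.90192670191128 0.18756297091159704
116.31214052446353 0.18156507865923105
177.04422258073376 0.18150419772201898
176.11086668938216 0.19581286428916214
offset 0.002769292057134409
tin [0.47959132 0.15180074] 0.03035923771200398
tin [0.48851505 0.22098743] 0.0399482446460717
```

All checks agree, so I'm handing it in.

```bash
python3 - <<'E'
from h import *
manip.sign_off();print(manip.get_time())
E
```

```text
the job is handed in; nothing more can be done
the job is handed in; nothing more can be done
```

I carried out every step of the task in order and handed the job in at about 73 s of the 208 s limit. No verdict was reported, so the results below are my own camera checks.

1. **Red tab:** I pushed the carousel by its tabs until the red tab was about 1–2° (roughly 5 mm) from the pointer, with the jar upright in the red bay.
2. **Jar:** I lifted it out, lowered it slowly onto the pan while watching the force, and let go. It stands upright, at most about 6 mm from the pan's centre.
3. **Green tab:** I then turned the carousel until the green tab was at the pointer. The last picture puts it about 3 mm from the front mark.
4. **Spice tins:** Only two were there, orange and brown. One picture after the jar was placed showed the orange tin knocked a few centimetres, so I measured it again before picking it up. Both stand upright in the green bay, 30 and 40 mm from its middle.

In the last pictures the flat tin is upright in the yellow bay, and the pepper mill, lemon and purple tin appear undisturbed. The arm is clear of everything.

Two checks disagreed:
- **Scene camera:** for points near table height it put y about 6–17 mm lower than the wrist and side cameras did. I used those two, which agreed with each other to within about 4 mm at that height.
- **Tab angle:** the two overhead estimates of the green tab differed by about 2°, which is well inside the 20 mm tolerance.

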